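Set the straightedge against both studs of the scoring board

TASK

Pull the drawer of the bench unit out to its stop and leave it open, and take the ribbed straightedge out of it. Lay it flat on the grey scoring board, clear of the two steel studs, without dropping it, then slide it towards the clamp rail until its long edge bears on both studs at once; let go and leave it there. Leave the plain spacer bar in the drawer and do not disturb the glassware and other things standing around.

Things in the scene. Friction and masses are not known exactly. Their poses are not given: they have to be found in the camera images.
- drawer (a joint): how far the drawer is pulled out of the grey bench unit, in m: 0 shut, 0.180 at its stop. It slides along the unit's own -x, needs about 1 to 2 N, and stays where it is left. Its white front (294 mm wide, 58 mm high) is the upper one of the unit; the lower front is a dummy.
- handle (a point): middle of the drawer's round steel bar handle: the bar is 11 mm thick and 120 mm long along the unit's y, 40 mm in front of the drawer front, 100 mm above the bench. It is given at its present place and moves with the drawer.
- unit: low grey bench unit, 300 mm wide (y), 130 mm high, with a blue instrument on the rear of its top (from x = 295 mm on, top at 215 mm). Origin on the bench at mid-width; x points into the unit: carcass and top from x = 165 to 440 mm. Drawer shut: front face at x = 150, handle bar at x = 110 mm. Drawer fully open: its inside is uncovered from x = -15 to 165 mm.
- drawer_floor (a point): a point on the drawer's floor, at mid-width, 80 mm behind the inner face of its front; moves with the drawer. The black floor is 68 mm above the bench, the inside 258 mm wide; side walls end 108 mm and the front 120 mm above the bench.
- straightedge_mid (a point): centre (17 mm above the underside) of the aluminium straightedge: flat base 180 mm long (y), 36 wide (x), 8 thick, with a central upright grip rib on it 14 wide (x), 120 long (y), 26 high: 34 mm high in all, 0.24 to 0.42 kg. Symmetric: either long edge serves. It starts flat on the drawer's floor, roughly along the unit's y, nearer the front or farther in; the noisy pose is given there too.
- spacer_mid (a point): centre of the plain aluminium spacer bar, 22 x 110 x 12 mm (long along its y, no rib), lying in the drawer alongside the straightedge; it must stay in the drawer.
- board: fixed grey scoring board, top 12 mm above the bench; origin on the bench. It spans x = -130 to 120 and y = -125 to 125 mm. A copper sheet 150 mm square is let into its top (x = -70 to 80 mm). The studs stand at x = 55 mm. The straightedge belongs on their side away from the rail (smaller x), long edge along the board's y; it does not fit between studs and rail.
- rail (a point): middle of the top of the board's clamp rail: 14 mm wide, 230 mm long along the board's y, at x = 98 mm of the board, 28 mm above the bench, with two black knobs that end 38 mm above the bench. A fixed stirrer with a small glass cell on it (160 mm high in all, 110 mm square) stands about 290 mm behind the board's origin, on the board's +x side.
- stud_a: steel stud on the board, 12 mm in diameter, 14 mm high; its origin is at its foot on the board's top. It is at x = 55, y = 55 mm of the board.
- stud_b: the other stud, the same, at x = 55, y = -55 mm of the board. Sliding the straightedge over the board takes about 1 to 6 N.
- weight_mid (a point): centre of a steel hold-down weight 40 x 60 x 30 mm lying on the board near its edge farthest from the rail; a bystander.
- reagent: amber bottle, diameter 60, height 110 mm, standing near the board; origin under its base; a bystander. It, the beaker and the jar may have changed places.
- beaker: open glass beaker, diameter 68, height 85 mm, standing near the board; origin under its base; a bystander.
- jar: clear jar with a screw cap, diameter 66, height 75 mm, standing near the board; origin under its base; a bystander.
- tipbox: small open white box 60 x 90 x 50 mm on top of the bench unit, in front of the blue instrument; origin under its base; a bystander.
- driver: screwdriver 190 mm long with a red handle, lying at the right of the bench; a bystander.
- wash: white bottle, diameter 66, height 150 mm, standing at the left of the bench; origin under its base; a bystander.

How it is judged:
On the way, in this order (a step that is already met when the one before it is completed fails the run):
1. the drawer is pulled out to its stop (to within 8 mm) (value of joint drawer above 0.172 m), for 0.1 s.
2. the straightedge lies flat on the board, still clear of the studs (edge at least 6 mm short of their line) (z of straightedge_mid in the frame of board between 0.026 and 0.0325 m and angle between straightedge_mid's own z axis and vertical below 0.06 rad and x of straightedge_mid in the frame of board between -0.12 and 0.025 m and y of straightedge_mid in the frame of board between -0.08 and 0.08 m), for 0.1 s.
3. flat on the board, the straightedge bears on both studs at once (z of straightedge_mid in the frame of board between 0.026 and 0.0325 m and angle between straightedge_mid's own z axis and vertical below 0.06 rad and contact force between straightedge and stud_a above 0.2 N and contact force between straightedge and stud_b above 0.2 N), for 0.1 s.
At the end, for the whole second after the job is handed in: The straightedge lies flat and at rest on the board, on the side of the studs away from the rail, one long edge within 2 mm of both studs (each stud within the edge's length); it is released, the drawer is still open to within 15 mm of its stop and the spacer bar is in the drawer (z of straightedge_mid in the frame of board between 0.026 and 0.0325 m and angle between straightedge_mid's own z axis and vertical below 0.06 rad and ((x of stud_a in the frame of straightedge_mid between 0.0215 and 0.026 m and y of stud_a in the frame of straightedge_mid between -0.087 and 0.087 m and x of stud_b in the frame of straightedge_mid between 0.0215 and 0.026 m and y of stud_b in the frame of straightedge_mid between -0.087 and 0.087 m) or (x of stud_a in the frame of straightedge_mid between -0.026 and -0.0215 m and y of stud_a in the frame of straightedge_mid between -0.087 and 0.087 m and x of stud_b in the frame of straightedge_mid between -0.026 and -0.0215 m and y of stud_b in the frame of straightedge_mid between -0.087 and 0.087 m)) and x of straightedge_mid in the frame of board below 0.055 m and value of joint drawer above 0.165 m and linear speed of straightedge below 0.01 m/s and contact force between the fingers and straightedge below 0.05 N and z of spacer_mid in the frame of unit between 0.06 and 0.095 m); the robot touches nothing.
It fails at once if one of the bystanders (weight, amber bottle, beaker, jar, white box, white bottle, screwdriver) is pushed more than 20 mm or knocked over (distance of any of weight_mid, reagent, beaker, jar, tipbox, wash, driver from where it was at the start of the episode above 0.02 m).
It fails at once if the straightedge is dropped (falls freely, more than about 15 mm) (linear speed of straightedge above 0.55 m/s and contact force between the fingers and straightedge below 0.01 N).
It fails at once if the spacer bar is lifted out of the drawer (height (world z) of spacer_mid above 0.12 m).
It also fails if it takes over 69 s, if anything falls off the work surface, if the arm or the gripper's body presses on something with over 40 N, if the wrist force passes 120 N, or if a joint passes its speed limit or range.

ROBOT

A 6-joint arm with a two-finger parallel gripper is mounted at the origin on the work surface. World frame = base frame: x ahead of the robot, y to its left, z up, the work surface at z = 0. Lengths are in m, angles in rad, forces in N, time in s.
With the tool pointing down it reaches from about 0.325 to 0.85 m from the base axis. Payload 15.5 kg.
Tool frame: the origin (TCP) lies midway between the tips of the shut fingers; the grasp point (between the pads) lies 19 mm behind it (robot.grasp_offset is the distance from the TCP to the grasp point, in m); x points along the fingers, y is the direction in which the jaws open and shut, and the axes are right-handed (so a half turn about x gives the same grasp; the last joint's range is limited). The gripper opens to 91 mm and grips with 3 to 60 N. Pads are 32 mm wide; open, the fingers measure 118 mm over their backs; the gripper's body (76 mm by 178 mm) begins 60 mm behind the grasp point.
Start: joints at [1.113, 0.494, 1.345, -0, 1.302, -0.096], TCP at [0.221, 0.585, 0.214] pointing down, gripper open.
Joint ranges: [-2.91, 2.91], [-0.82, 2.16], [0.22, 2.67], [-1.22, 4.37], [0.12, 2.79], [-3.08, 3.08]. Speed limits (rad/s): [1.89, 1.89, 2.57, 3.01, 3.01, 3.01].

INTERFACE

Orientations are given as a unit quaternion [w, x, y, z].
In Python, from bench import robot, effector, optics, telemetry gives the robot as it stands. Calls block until the motion is done:
- robot.move_ptp(position, orientation): joint-space move of the TCP to a pose.
- robot.move_straight(position, vel=0.15, frame=None, max_force=None): straight line of the TCP; frame=None keeps the orientation; vel is the mean speed in m/s. With max_force (N) it stops when the force on the tool has changed by that much, and returns True; else False.
- robot.move_j(angles): joint-space move.
- effector.command_gripper(opening): opening from 0.0 (shut) to 1.0 (fully open); the grip force is fixed at half the most; returns when the fingers have stopped.
- robot.wait(seconds).
- robot.inverse_kinematics(position, orientation): joint angles nearest the present ones, or None.
- optics.get_image(name): name is "scene" or "top"; returns (picture, depth): 400x640x3 uint8, blue, green, red; 400x640 float32, m along the optical axis (not along the pixel's ray), 0 where there is no reading.
- optics.calibration(name): a dict with "vertical_fov" (degrees; the focal length in pixels is half the picture's height over the tangent of half this angle, whatever the lens; pixels are square), "cx", "cy" (the principal point, pixels), "R" (3x3) and "t" (3): a world point X has camera coordinates R X + t. Camera axes: x right, y down, z forward; pixel columns grow to the right and rows downward; lengths in m; the calibration is good to about 2 mm. A picture is of the moment at which its call begins. calibration takes no time and is no camera call.
A pose or a line that the arm cannot do raises robot.Unreachable and nothing moves.
- robot.sign_off(): hands the job in, once; it reports no verdict.
Readings, each from a call of its own:
- telemetry.read_time(): time.
- telemetry.read_joint_pos(): joint angles.
- telemetry.read_dq(): joint speeds.
- telemetry.read_effort(): joint torques, N m.
- telemetry.read_eef_pos(): TCP position.
- telemetry.read_tool_rot(): TCP orientation.
- telemetry.read_contact_force(): force on the tool from outside, world axes, zero at the start.
- telemetry.read_torque(): the same for the moment, N m.
- telemetry.read_grip_width(): opening from 0.0 (shut) to 1.0 (fully open).
Only numpy, scipy, OpenCV 4.12 (cv2) and the standard library are available. Lean on these libraries where they do the work, as an engineer would, in place of code of your own. Each camera call takes 0.05 s, during which the arm holds its last target.

## Working session

There is one attempt and no reset: what is moved stays moved. The work goes in short steps, each a Python script; the robot and the scene stay as the last script left them, time stands still between calls to the robot, and variables do not carry over. Pictures are saved under pics/ and viewed, and the job is handed in when it is done.

```bash
ls; mkdir -p pics; python3 - <<'E'
from bench import robot, effector, optics, telemetry
import cv2, numpy as np
for n in ("scene","top"):
    im,d=optics.get_image(n); cv2.imwrite(f"pics/{n}0.png",im); np.save(f"pics/{n}0.npy",d)
    c=optics.calibration(n); print(n,c, d.min(), d.max(), (d==0).mean())
print(telemetry.read_time(),telemetry.read_tool_rot(),robot.grasp_offset)
E
```

```text
pics
scene {'vertical_fov': 42.600268842577805, 'cx': 319.8165379795954, 'cy': 197.24512873427696, 'R': array([[-0.88992755,  0.45602573, -0.00833582],
       [ 0.24218615,  0.45697802, -0.85587205],
       [-0.38649038, -0.76368294, -0.51712044]]), 't': array([ 0.4695166 , -0.05010137,  1.78422531])} 0.0 3.9999006 0.0070234375
top {'vertical_fov': 43.438748796793114, 'cx': 321.2850784582455, 'cy': 199.17944471418383, 'R': array([[ 0.01692276, -0.99979057,  0.01150818],
       [-0.9978653 , -0.01761402, -0.06288552],
       [ 0.06307506, -0.01041942, -0.99795439]]), 't': array([-0.01353752,  0.52806887,  1.72500054])} 0.0 2.6137724 0.00391015625
0.1 [ 0.69547143  0.12683845  0.69566691 -0.12758935] 0.0188
```

View pics/scene0.png

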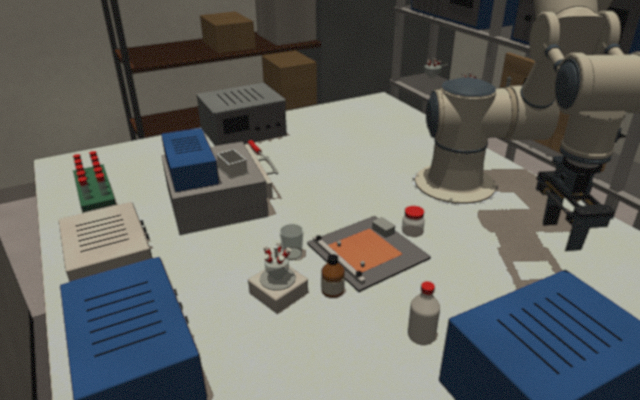

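View pics/top0.png

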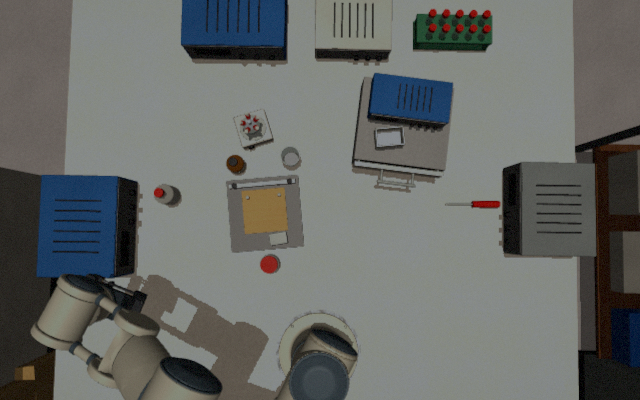

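The top view shows the unit on the right with its handle near (396,183). The board is at about (265,213) with its rail on the far side. The amber bottle is at (236,164), the beaker at (291,158), the jar at (270,264) and the screwdriver at (475,204). Next I'll measure the unit and the board.

```bash
cat > h.py <<'E'
from bench import robot, effector, optics, telemetry
import cv2, numpy as np
from scipy.spatial.transform import Rotation as Rn
def cal(n):
    c=optics.calibration(n); f=200/np.tan(np.radians(c["vertical_fov"])/2)
    return f,c["cx"],c["cy"],np.array(c["R"]),np.array(c["t"])
def ray(n,uv,z):
    f,cx,cy,R,t=cal(n); uv=np.atleast_2d(uv).astype(float)
    d=np.c_[(uv[:,0]-cx)/f,(uv[:,1]-cy)/f,np.ones(len(uv))]@R
    o=-R.T@t
    return o+d*((z-o[2])/d[:,2])[:,None]
def cloud(n,dep):
    f,cx,cy,R,t=cal(n); v,u=np.mgrid[:400,:640]
    P=np.stack([(u-cx)/f*dep,(v-cy)/f*dep,dep],-1)
    return (P-t)@R
def proj(n,X):
    f,cx,cy,R,t=cal(n); X=np.atleast_2d(X)@R.T+t
    return X[:,:2]/X[:,2:]*f+[cx,cy]
def quat(yaw):
    # tool x down, jaw axis (tool y) horizontal at angle yaw in world
    y=np.array([np.cos(yaw),np.sin(yaw),0]); x=np.array([0,0,-1.]); z=np.cross(x,y)
    q=Rn.from_matrix(np.c_[x,y,z]).as_quat(); return [q[3],q[0],q[1],q[2]]
def crop(im,box,s,name):
    u0,v0,u1,v1=box; cv2.imwrite(name,cv2.resize(im[v0:v1,u0:u1],None,fx=s,fy=s,interpolation=cv2.INTER_CUBIC))
E
python3 - <<'E'
from h import *
im=cv2.imread("pics/top0.png"); d=np.load("pics/top0.npy"); P=cloud("top",d)
crop(im,(340,60,470,200),4,"pics/unit0.png"); crop(im,(210,140,320,285),4,"pics/board0.png")
z=P[...,2]
for (u,v) in [(396,183),(380,150),(265,213),(210,300),(440,150),(410,90),(240,240)]: print(u,v,P[v,u].round(4))
# unit top
m=((abs(z-.13)<.012)); m[:, :340]=0; m[:,480:]=0; m[:60]=0;m[200:]=0
print(m.sum()); r=cv2.minAreaRect(P[m][:,:2].astype(np.float32)); print(r)
m=((abs(z-.012)<.006)); m[:, :215]=0; m[:,315:]=0; m[:165]=0;m[262:]=0
print(m.sum(), z[m].mean())
E
```

```text
396 183 [ 0.5807 -0.2496  0.1041]
380 150 [ 0.6848 -0.1918  0.1338]
265 213 [0.4768 0.1891 0.0202]
210 300 [ 0.1735  0.3743 -0.0042]
440 150 [ 0.6888 -0.3884  0.1322]
410 90 [ 0.8628 -0.274   0.2124]
240 240 [0.3823 0.2738 0.0125]
4186
((0.7668049931526184, -0.2705116271972656), (0.30177149176597595, 0.29887843132019043), 83.58741760253906)
4229 0.01165815069421594
```

```bash
python3 - <<'E'
import cv2; a=cv2.imread("pics/unit0.png");b=cv2.imread("pics/board0.png");print(a.shape,b.shape)
E
```

```text
(560, 520, 3) (580, 440, 3)
```

View pics/unit0.png

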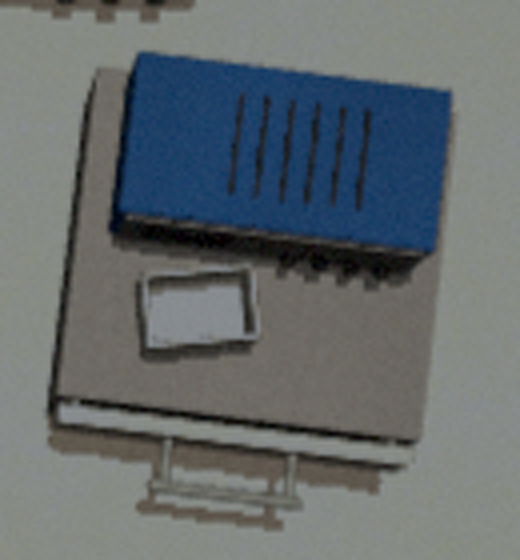

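View pics/board0.png

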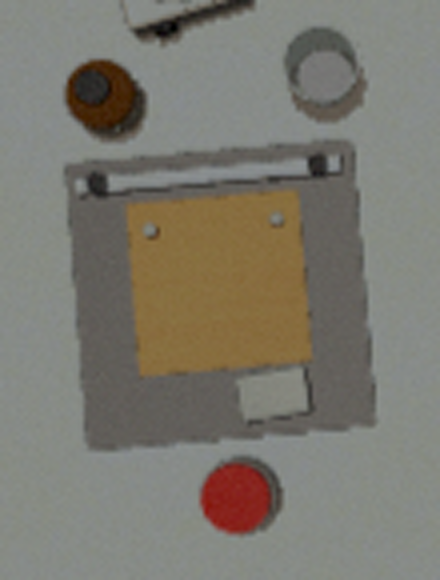

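```bash
python3 - <<'E'
from h import *
def c(o,pts): return np.array(pts,float)/4+np.array(o)-0.375
uo=(340,60); bo=(210,140)
g=ray("top",c(uo,[(152,487),(300,503)]),.1); print("bar",g, np.linalg.norm(g[1]-g[0]), np.degrees(np.arctan2(*(g[0]-g[1])[1::-1])), g.mean(0))
w=ray("top",c(uo,[(56,425),(408,467)]),.125); print("frontedge",w,np.linalg.norm(w[1]-w[0]),np.degrees(np.arctan2(*(w[0]-w[1])[1::-1])))
w=ray("top",c(uo,[(60,397),(418,441),(97,68),(440,250)]),.13); print("carc",w,np.linalg.norm(w[1]-w[0]),np.degrees(np.arctan2(*(w[0]-w[1])[1::-1])))
q=ray("top",c(bo,[(127,204),(298,190),(312,359),(140,375)]),.012); print("copper",q[:,:2],np.linalg.norm(np.diff(q,axis=0),axis=1))
s=ray("top",c(bo,[(151,230),(277,219)]),.026); print("studs",s,np.linalg.norm(s[0]-s[1]),np.degrees(np.arctan2(*(s[0]-s[1])[1::-1])))
# depth and mask cross-checks
im=cv2.imread("pics/top0.png"); P=cloud("top",np.load("pics/top0.npy"))
hsv=cv2.cvtColor(im,cv2.COLOR_BGR2HSV)
m=cv2.inRange(hsv,(10,90,90),(25,255,255)); m[:175]=0;m[:,:225]=0;m[260:]=0;m[:,310:]=0
k=max(cv2.findContours(m,0,2)[0],key=cv2.contourArea); r=cv2.minAreaRect(k); b=ray("top",cv2.boxPoints(r),.012); print("copperrect",r,b[:,:2].round(4),b.mean(0))
# unit front via depth
z=P[...,2]; m=(z>.085)&(z<.115); m[:165]=0;m[200:]=0;m[:,:360]=0;m[:,:]&=True; m[:,430:]=0
print("handle pts",m.sum(),P[m].mean(0), cv2.minAreaRect(P[m][:,:2].astype(np.float32)))
for nme,uv,zz in [("reagent",(92,87),.11),("jar",(237,497),.075),("beaker",(322,54),.085),("beakerbase",(326,78),0),("weight",(275,395),.042)]:
    print(nme, ray("top",c(bo,[uv]),zz).round(3))
print("tip",ray("top",c(uo,[(140,270),(250,265),(258,340),(148,350)]),.18).round(3))
E
```

```text
bar [[ 0.58537425 -0.18925253  0.1       ]
 [ 0.57427469 -0.31220647  0.1       ]] 0.12345392627366934 84.84165667638817 [ 0.57982447 -0.2507295   0.1       ]
frontedge [[ 0.63231364 -0.10713658  0.125     ]
 [ 0.60306216 -0.39563257  0.125     ]] 0.28997514306256394 84.2103930996902
carc [[ 0.65468988 -0.10973399  0.13      ]
 [ 0.6239664  -0.40252007  0.13      ]
 [ 0.92831613 -0.13676886  0.13      ]
 [ 0.78203499 -0.42039718  0.13      ]] 0.2943936512875776 84.00959592604976
copper [[0.55340597 0.27376445]
 [0.5682722  0.1255836 ]
 [0.4217187  0.11030911]
 [0.40539781 0.25855941]] [0.14892471 0.14734734 0.14914598]
studs [[0.53023293 0.25043842 0.026     ]
 [0.54165581 0.14223442 0.026     ]] 0.10880527456392639 96.02628024896823
copperrect ((264.2310485839844, 210.27243041992188), (43.266693115234375, 43.43279266357422), 85.2363510131836) [[0.5537 0.2758]
 [0.569  0.1258]
 [0.4195 0.1101]
 [0.4045 0.2594]] [0.48667989 0.19275816 0.012     ]
handle pts 295 [ 0.599831   -0.24734025  0.10440506] ((0.605208158493042, -0.24397000670433044), (0.23419910669326782, 0.0607093907892704), 84.10620880126953)
reagent [[0.642 0.29  0.11 ]]
jar [[0.306 0.167 0.075]]
beaker [[0.677 0.103 0.085]]
beakerbase [[0.669 0.104 0.   ]]
weight [[0.391 0.139 0.042]]
tip [[ 0.75  -0.168  0.18 ]
 [ 0.756 -0.256  0.18 ]
 [ 0.696 -0.262  0.18 ]
 [ 0.686 -0.175  0.18 ]]
```

```bash
python3 - <<'E'
from h import *
yaw=np.radians(-5.9)
p=[0.581,-0.251,0.20]
for k in (0,np.pi): print(k,robot.inverse_kinematics(p,quat(yaw+k)), robot.inverse_kinematics([.487,.19,.15],quat(np.radians(6)+k)))
q=telemetry.read_tool_rot(); print(Rn.from_quat([q[1],q[2],q[3],q[0]]).as_matrix().round(3))
E
```

```text
0 [-5.02105826e-01  5.17509550e-01  1.34236786e+00 -4.44089210e-16
  1.28171524e+00 -3.99131400e-01] [ 2.57720235e-01  4.28626951e-01  1.67473812e+00 -4.44089210e-16
  1.03822758e+00  1.53000480e-01]
3.141592653589793 [-5.02105826e-01  5.17509550e-01  1.34236786e+00 -4.44089210e-16
  1.28171524e+00  2.74246125e+00] [ 2.57720235e-01  4.28626951e-01  1.67473812e+00 -4.44089210e-16
  1.03822758e+00 -2.98859217e+00]
[[-0.     0.354  0.935]
 [-0.001  0.935 -0.354]
 [-1.    -0.001 -0.   ]]
```

```bash
python3 - <<'E'
from h import *
yaw=np.radians(-5.9); ux=np.array([np.cos(yaw),np.sin(yaw),0])
robot.move_ptp([0.581,-0.251,0.19],quat(yaw))
effector.command_gripper(0.4)
print(telemetry.read_time())
print(robot.move_straight([0.581,-0.251,0.084],vel=0.12,max_force=6), telemetry.read_eef_pos(), telemetry.read_contact_force())
im,d=optics.get_image("top"); crop(im,(340,60,470,200),4,"pics/unit1.png")
im,d=optics.get_image("scene"); crop(im,(150,90,350,240),4,"pics/unit1s.png")
print(telemetry.read_time())
E
```

```text
4.225
False [ 0.58147009 -0.25124681  0.08473206] [-0.29243586  0.92103467  0.1488353 ]
5.3583
```

View pics/unit1s.png

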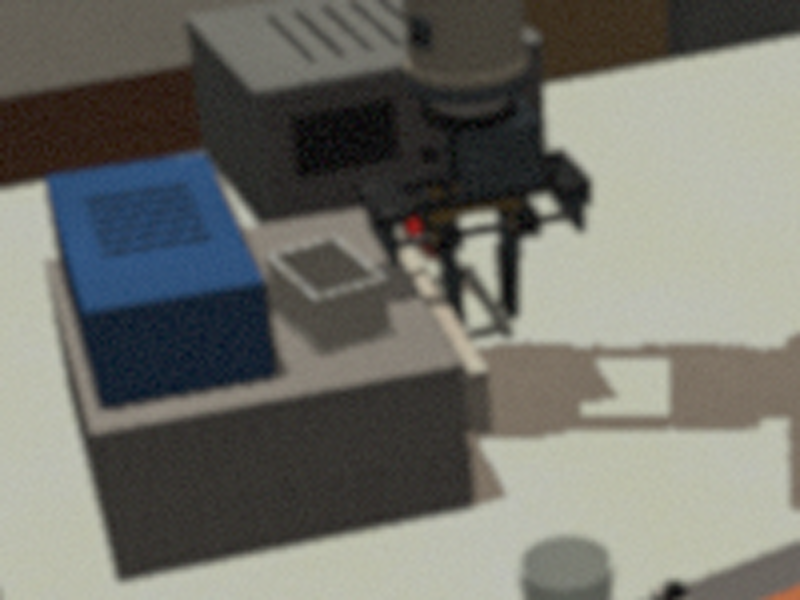

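The fingers straddle the bar (around (480,290) in the crop), and the wide side of the gripper body lies along the jaw axis, clear of the tip box. I'll grip and pull.

```bash
python3 - <<'E'
from h import *
yaw=np.radians(-5.9); ux=np.array([np.cos(yaw),np.sin(yaw),0])
effector.command_gripper(0.0)
p=np.array(telemetry.read_eef_pos()); print(telemetry.read_grip_width()*91, p, telemetry.read_contact_force())
print(robot.move_straight((p-ux*0.192),vel=0.1,max_force=15))
p2=np.array(telemetry.read_eef_pos()); print(p2,(p-p2)@ux, telemetry.read_contact_force(), telemetry.read_time())
E
```

```text
10.253835522940015 [ 0.58098593 -0.25099096  0.08409726] [-1.20050439  0.15058272  2.028509  ]
True
[ 0.40467394 -0.23189338  0.08419377] 0.17734112204458835 [5.47431501 2.60150552 2.34989265] 7.4583
```

```bash
python3 - <<'E'
from h import *
yaw=np.radians(-5.9); ux=np.array([np.cos(yaw),np.sin(yaw),0])
p=np.array(telemetry.read_eef_pos())
print(robot.move_straight((p-ux*0.010),vel=0.03,max_force=15))
p2=np.array(telemetry.read_eef_pos()); print(p2,(p-p2)@ux, telemetry.read_contact_force(), telemetry.read_time())
robot.wait(0.15)
effector.command_gripper(0.4); 
p2=np.array(telemetry.read_eef_pos()); print(p2, telemetry.read_contact_force())
robot.move_straight([p2[0],p2[1],0.20],vel=0.2)
robot.move_straight([0.42,-0.02,0.25],vel=0.3)
for n in ("top","scene"):
    im,d=optics.get_image(n); cv2.imwrite(f"pics/{n}2.png",im); np.save(f"pics/{n}2.npy",d)
    crop(im,(340,80,470,225) if n=="top" else (150,110,350,260),4,f"pics/u2{n}.png")
print(telemetry.read_time())
E
```

```text
True
[ 0.4046909  -0.23198026  0.08422745] -2.5799655557956794e-05 [3.57567561 2.18810945 0.73051382] 7.6667
[ 0.40540142 -0.23215162  0.08407132] [0.37783869 0.29332163 0.61625284]
10.1083
```

View pics/u2top.png

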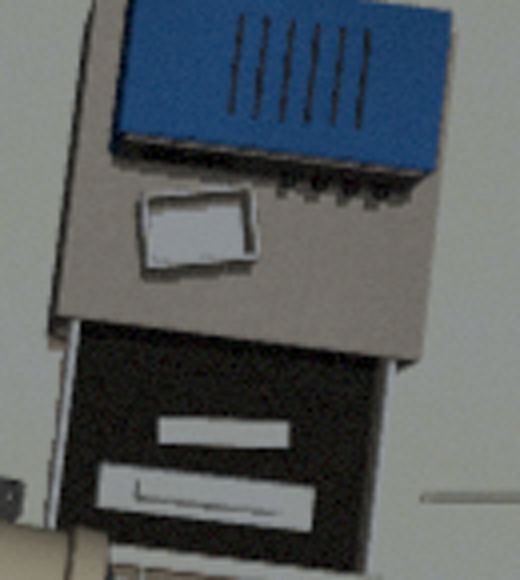

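View pics/u2scene.png

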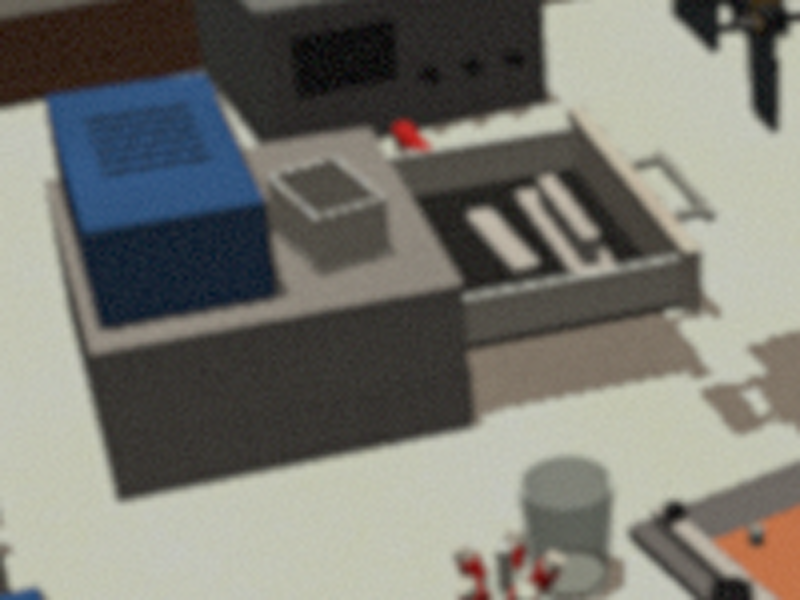

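The drawer is open. The straightedge lies near the front (crop centre about (205,497)) and the spacer is behind it (about (224,433)). Now I'll measure both.

```bash
python3 - <<'E'
from h import *
im=cv2.imread("pics/top2.png"); P=cloud("top",np.load("pics/top2.npy"))
g=cv2.cvtColor(im,cv2.COLOR_BGR2GRAY)
yaw=np.radians(-5.9)
m=((g>110)*255).astype(np.uint8); m[:182]=0; m[214:]=0; m[:,:361]=0; m[:,425:]=0
for k in cv2.findContours(m,0,2)[0]:
    if cv2.contourArea(k)<60: continue
    r=cv2.minAreaRect(k); b=ray("top",cv2.boxPoints(r),.076)
    e=[b[1]-b[0],b[2]-b[1]]; e.sort(key=np.linalg.norm); a=np.degrees(np.arctan2(e[1][1],e[1][0]))
    print(r, b.mean(0).round(4), [round(np.linalg.norm(x),4) for x in e], a%180)
sub=P[...,2].copy()
# rib tops by depth
for v in range(192,213,2): print(v,(sub[v,364:424:6]*1000).round(0))
o=np.array([340,80])-.375
b=ray("top",np.array([(100,462),(315,487),(311,531),(95,507)])/4+o,.076); print(b,b.mean(0))
print("screen handle/front back-top edge", ray("top",np.array([(110,545),(365,573)])/4+o,.12))
print("side walls", ray("top",np.array([(75,325),(55,520),(388,365),(365,572)])/4+o,.108))
E
```

```text
((391.0613098144531, 203.96859741210938), (53.14738082885742, 10.239753723144531), 6.581944942474365) [ 0.5125 -0.2381  0.076 ] [np.float64(0.0344), np.float64(0.1785)] 84.42030471381076
((395.5082702636719, 187.842529296875), (31.272506713867188, 5.93914794921875), 3.012787342071533) [ 0.5671 -0.2526  0.076 ] [np.float64(0.02), np.float64(0.1053)] 88.00970385053694
192 [69. 69. 58. 71. 74. 64. 62. 69. 68. 67.]
194 [71. 69. 65. 66. 73. 66. 62. 65. 66. 76.]
196 [73. 59. 64. 68. 70. 72. 66. 66. 66. 67.]
198 [70. 80. 75. 72. 71. 72. 71. 62. 58. 70.]
200 [76. 74. 98. 78. 74. 75. 77. 73. 67. 74.]
202 [ 71.  71. 103. 108.  99. 106.  82.  77.  71.  75.]
204 [  74. 1755.  105.  102.  104.  106.  107.  107.   66.   77.]
206 [ 76.  81.  74.  78.  70. 103.  93. 101.  71.  70.]
208 [73. 66. 73. 80. 72. 83. 80. 77. 81. 70.]
210 [63. 69. 70. 67. 69. 68. 71. 69. 74. 66.]
212 [62. 69. 73. 66. 67. 62. 73. 76. 66. 67.]
[[ 0.54067309 -0.14897756  0.076     ]
 [ 0.5228445  -0.32982969  0.076     ]
 [ 0.48584295 -0.32664502  0.076     ]
 [ 0.50280992 -0.14521949  0.076     ]] [ 0.51304261 -0.23766794  0.076     ]
screen handle/front back-top edge [[ 0.46981474 -0.15364783  0.12      ]
 [ 0.45058294 -0.36201143  0.12      ]]
side walls [[ 0.65146296 -0.12389428  0.108     ]
 [ 0.48993874 -0.10943673  0.108     ]
 [ 0.62296782 -0.38328893  0.108     ]
 [ 0.45164001 -0.36476692  0.108     ]]
```

```bash
python3 - <<'E'
from h import *
q=quat(np.radians(-5.6)); x,y=.5128,-.238
robot.move_ptp([x,y,0.19],q)
effector.command_gripper(0.36)
print(robot.move_straight([x,y,0.0805],vel=0.1,max_force=8), telemetry.read_eef_pos(), telemetry.read_contact_force())
effector.command_gripper(0.0)
print(telemetry.read_grip_width()*91, telemetry.read_eef_pos(), telemetry.read_contact_force())
p=telemetry.read_eef_pos()
print(robot.move_straight([p[0],p[1],0.215],vel=0.1))
print(telemetry.read_grip_width()*91,telemetry.read_contact_force(),telemetry.read_torque(),telemetry.read_time())
for n in ("top","scene"):
    im,d=optics.get_image(n); cv2.imwrite(f"pics/{n}3.png",im); np.save(f"pics/{n}3.npy",d)
    crop(im,(340,80,470,225) if n=="top" else (150,60,350,210),4,f"pics/u3{n}.png")
E
```

```text
False [ 0.51314312 -0.23818344  0.08104261] [-0.8579058  -0.0882167   0.56801791]
13.717454001592895 [ 0.51287819 -0.23806175  0.08079133] [-1.73908176  0.45788565  4.95617553]
False
13.634927481322364 [ 0.20129007  0.77990395 -2.5485926 ] [-0.06834636  0.01783343  0.02400868] 14.525
```

View pics/u3scene.png

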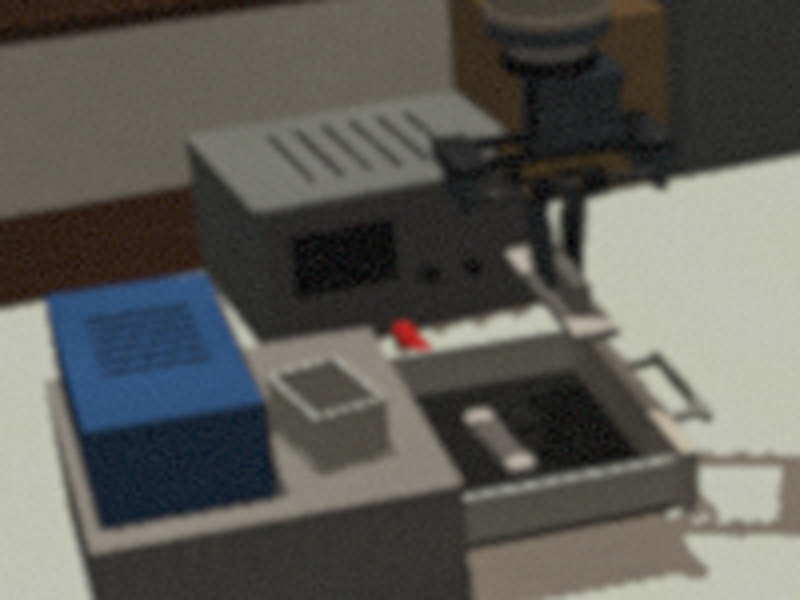

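View pics/u3top.png

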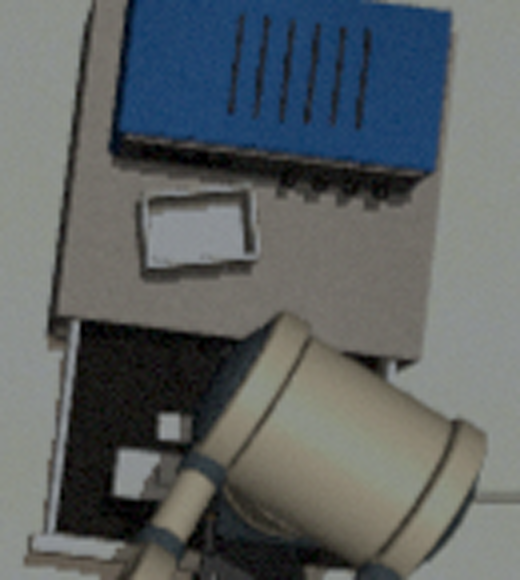

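The straightedge hangs level, about 2.7 N on the wrist, and the spacer stays in the drawer at (497,440) in the crop. Next I'll carry it to the board and lower it.

```bash
python3 - <<'E'
from h import *
yb=np.radians(5.9); q=quat(yb); bx=np.array([np.cos(yb),np.sin(yb)])
o=np.array([.4817,.1912]); t=o+.008*bx
robot.move_ptp([*t,0.19],q)
robot.move_straight([*t,0.055],vel=0.12)
robot.wait(.1)
print(telemetry.read_contact_force())
im,d=optics.get_image("scene"); crop(im,(280,190,460,310),4,"pics/b4s.png")
print(robot.move_straight([*t,0.022],vel=0.03,max_force=4), telemetry.read_eef_pos(), telemetry.read_contact_force(),telemetry.read_time())
im,d=optics.get_image("scene"); crop(im,(280,190,460,310),4,"pics/b5s.png")
E
```

```text
[-0.19568147  0.37892222 -3.26799543]
True [0.48944332 0.19196852 0.02454622] [-1.16982268 -0.01000481  3.5237932 ] 18.5667
```

View pics/b5s.png

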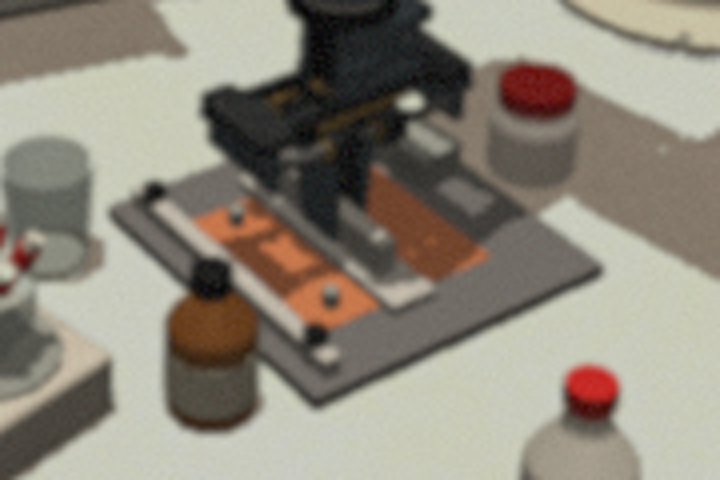

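It has landed flat on the copper, with the edge (around (420,290) to (240,190)) clear of both studs at (330,297) and (237,213). I'll loosen the jaws and push with the rear finger against the middle of the rib.

```bash
python3 - <<'E'
from h import *
yb=np.radians(5.9); bx=np.array([np.cos(yb),np.sin(yb)])
effector.command_gripper(0.27)
robot.wait(.3)
p0=np.array(telemetry.read_eef_pos()); f0=np.array(telemetry.read_contact_force()); print(telemetry.read_grip_width()*91,p0,f0)
im,d=optics.get_image("top"); crop(im,(210,140,320,285),4,"pics/b6t.png")
s=p0[:2]+.015*bx
print(robot.move_straight([*s,p0[2]],vel=0.03,max_force=12), telemetry.read_contact_force()-f0, (np.array(telemetry.read_eef_pos())-p0)[:2]@bx, telemetry.read_time())
s=p0[:2]+.036*bx
print(robot.move_straight([*s,p0[2]],vel=0.02,max_force=10), telemetry.read_contact_force()-f0, (np.array(telemetry.read_eef_pos())-p0)[:2]@bx)
robot.wait(.2)
print(telemetry.read_contact_force()-f0, telemetry.read_torque(), telemetry.read_eef_pos(), telemetry.read_time())
im,d=optics.get_image("top"); crop(im,(210,140,320,285),4,"pics/b7t.png")
im,d=optics.get_image("scene"); crop(im,(280,190,460,310),4,"pics/b7s.png")
E
```

```text
24.444169116054006 [0.48891681 0.19180761 0.02436302] [-0.29203821 -1.09362496  0.50987757]
False [ 0.38610959  1.74025365 -0.29108066] 0.015158933719195439 20.0083
True [-0.64878924  0.52514158  0.6859752 ] 0.027375654546755075
[-0.16295137  1.46037002  0.25626692] [-0.07925621  0.09050973  0.04130898] [0.5157961  0.19446906 0.02386908] 20.9
```

View pics/b7t.png

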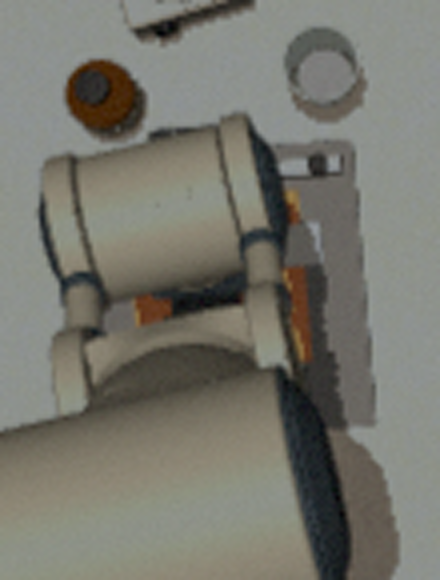

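View pics/b7s.png

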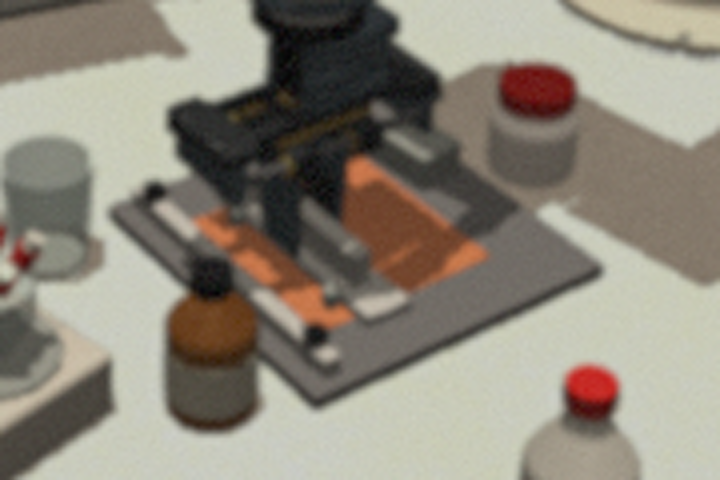

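The front edge now looks right up against the studs, but the force relaxed after the stop. I'll press in small steps and watch for a steady force.

```bash
python3 - <<'E'
from h import *
yb=np.radians(5.9); bx=np.array([np.cos(yb),np.sin(yb)])
p0=np.array(telemetry.read_eef_pos()); f0=np.array([-.29,-1.09,.51])
for i in range(1,12):
    robot.move_straight([*(p0[:2]+.0007*i*bx),.0242],vel=0.02)
    robot.wait(.08)
    F=np.mean([telemetry.read_contact_force() for _ in range(3)],0)-f0; p=np.array(telemetry.read_eef_pos())
    print(i, (F[:2]@bx).round(2), F.round(1), ((p-p0)[:2]@bx*1e3).round(2), telemetry.read_torque().round(2) if hasattr(telemetry.read_torque(),'round') else telemetry.read_torque())
    if F[:2]@bx<-14: break
robot.wait(.3); print((np.array(telemetry.read_contact_force())-f0), telemetry.read_time())
E
```

```text
1 -0.84 [-0.9  0.5 -1.5] 0.5 [-0.1   0.25  0.01]
2 -4.93 [-5.   0.3  1.9] 0.65 [-0.07  1.02  0.07]
3 -6.38 [-6.5  0.6  3.9] 0.77 [-0.12  1.53  0.05]
4 -9.83 [-10.   1.   6.] 0.85 [-0.15  2.04  0.06]
5 -12.55 [-12.7   0.8   6.7] 0.93 [-0.19  2.45  0.13]
6 -15.74 [-15.8   0.1   8.7] 0.97 [-0.22  2.98  0.13]
[-15.5379907    0.11300393   8.68651448] 23.3
```

A steady 15.5 N, close to centred (small z moment), bears on the studs. I'll back off to the middle of the jaw gap, lift straight up and check.

```bash
python3 - <<'E'
from h import *
yb=np.radians(5.9); bx=np.array([np.cos(yb),np.sin(yb)])
p0=np.array(telemetry.read_eef_pos())
robot.move_straight([*(p0[:2]-.0053*bx),p0[2]+.0005],vel=0.02)
robot.wait(.1); print(telemetry.read_contact_force(),telemetry.read_eef_pos())
p=np.array(telemetry.read_eef_pos())
print(robot.move_straight([p[0],p[1],.09],vel=0.06,max_force=6))
robot.move_straight([p[0],p[1],.2],vel=0.2)
robot.move_ptp([0.45,-0.02,.25],quat(0))
for n in ("top","scene"):
    im,d=optics.get_image(n); cv2.imwrite(f"pics/{n}8.png",im); np.save(f"pics/{n}8.npy",d)
    crop(im,(210,140,320,285) if n=="top" else (280,190,460,310),4,f"pics/b8{n}.png")
    if n=="top": crop(im,(340,80,470,225),4,"pics/u8top.png")
print(telemetry.read_contact_force(),telemetry.read_time())
E
```

```text
[-0.11279298 -0.40307604 -0.23636818] [0.5116526  0.19386924 0.02434033]
False
[-0.2658272   0.00037611 -0.03106933] 26.925
```

View pics/b8top.png

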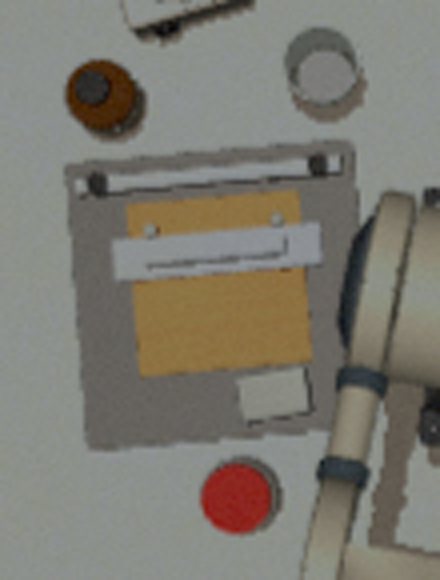

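View pics/scene8.png

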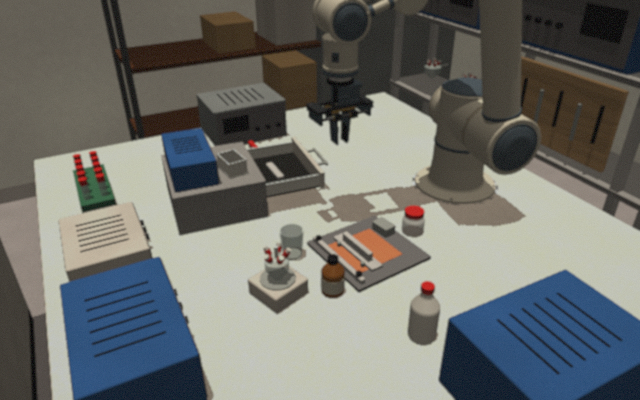

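View pics/u8top.png

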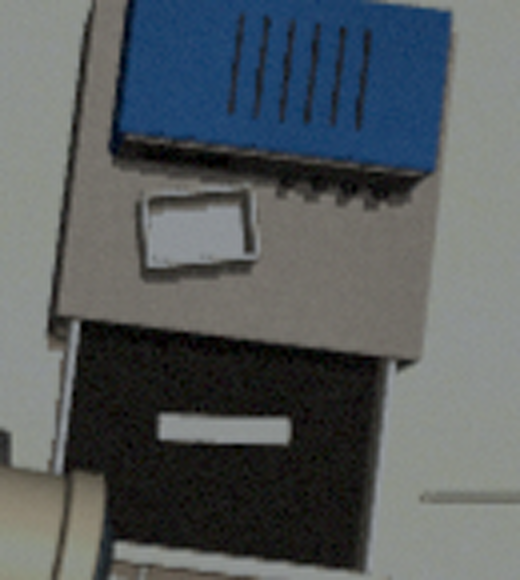

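The edge appears to lie on both studs at (151,230) and (277,219), and the spacer is in the drawer at (224,430). I'll measure the gaps and the drawer travel.

```bash
python3 - <<'E'
from h import *
im=cv2.imread("pics/top8.png"); hsv=cv2.cvtColor(im,cv2.COLOR_BGR2HSV)
m=cv2.inRange(hsv,(0,0,125),(180,70,255)); m[:196]=0;m[212:]=0;m[:,:236]=0;m[:,294:]=0
m[:,:][0:0]=0
k=max(cv2.findContours(cv2.morphologyEx(m,cv2.MORPH_CLOSE,np.ones((3,3))),0,2)[0],key=cv2.contourArea)
r=cv2.minAreaRect(k); print(r)
o=np.array([210,140])-.375
b=ray("top",np.array([(112,240),(319,222),(322,262),(116,281)])/4+o,.02); c=b.mean(0)
u=b[0]-b[1]; print("len",np.linalg.norm(u),"w",np.linalg.norm(b[2]-b[1])); u/=np.linalg.norm(u); n=np.array([u[1],-u[0],0])
s=ray("top",np.array([(151,230),(277,219)])/4+o,.026)
print("centre",c,"stud in SE frame x,y", [(round((x-c)@n,4),round((x-c)@u,4)) for x in s])
if r[1]: 
    b=ray("top",cv2.boxPoints(r),.02); print(b.mean(0), np.linalg.norm(b[1]-b[0]),np.linalg.norm(b[2]-b[1]))
P=cloud("top",np.load("pics/top8.npy"))
o=np.array([340,80])-.375
e=ray("top",np.array([(115,545),(362,572)])/4+o,.12).mean(0); ux=np.array([np.cos(np.radians(-5.9)),np.sin(np.radians(-5.9)),0])
print("drawer front rear-top edge unit x:", 110+1e3*((e-[.581,-.251,.12])@ux))
# scene: handle ends
im=cv2.imread("pics/scene8.png"); crop(im,(230,120,350,210),6,"pics/u8s.png")
E
```

```text
((263.5, 202.5), (13.0, 51.0), 90.0)
len 0.17933344332019044 w 0.03476431993320179
centre [0.51325434 0.19355695 0.02      ] stud in SE frame x,y [(np.float64(0.0228), np.float64(0.0548)), (np.float64(0.0229), np.float64(-0.054))]
[0.51301136 0.1950879  0.02      ] 0.17619423902192194 0.0450292311053341
drawer front rear-top edge unit x: -8.956460134533046
```

View pics/u8s.png

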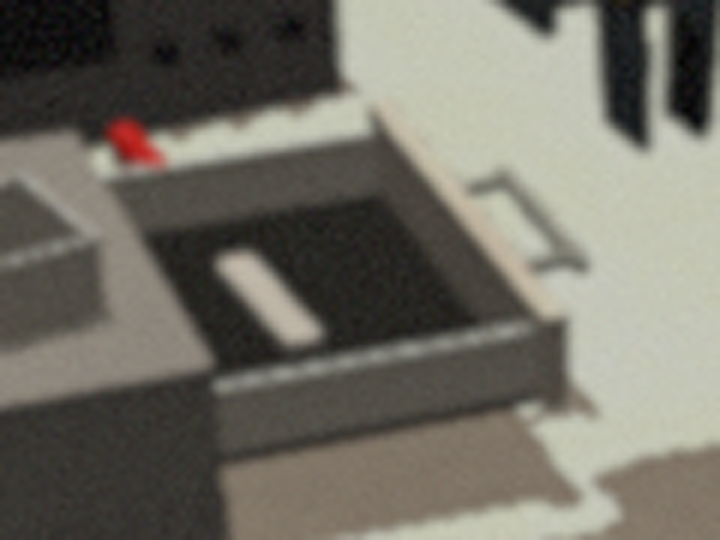

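```bash
python3 - <<'E'
from h import *
e=ray("scene",np.array([(503,177),(582,265)])/6+np.array([230,120])-.42,.1); print(e, e.mean(0))
a=cv2.imread("pics/scene0.png"); crop(a,(230,120,350,210),6,"pics/u0s.png")
ux=np.array([np.cos(np.radians(-5.9)),np.sin(np.radians(-5.9)),0])
print("travel from initial bar (top view)", ([.581,-.251,.1]-e.mean(0))@ux)
for n,z in (("top",0),("scene",0)):
    d=cv2.absdiff(cv2.imread(f"pics/{n}0.png"),cv2.imread(f"pics/{n}8.png"))
print(np.linalg.norm(telemetry.read_dq()))
E
```

```text
[[ 0.40502015 -0.28649217  0.1       ]
 [ 0.41621263 -0.16640788  0.1       ]] [ 0.41061639 -0.22645002  0.1       ]
travel from initial bar (top view) 0.1720046111983021
0.004763915605119982
```

View pics/u0s.png

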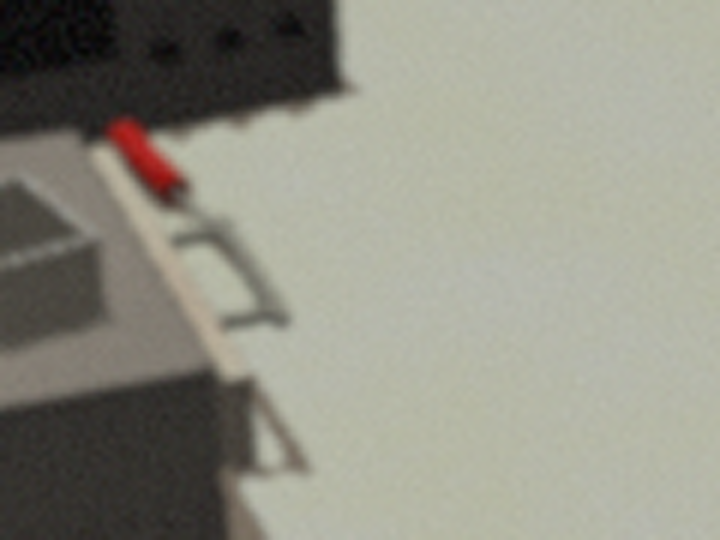

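```bash
python3 - <<'E'
from h import *
f=lambda p: ray("scene",np.array(p)/6+np.array([230,120])-.42,.1)
a=f([(214,228),(284,320)]);e=f([(503,177),(582,265)])
ux=np.array([np.cos(np.radians(-5.9)),np.sin(np.radians(-5.9)),0])
print(a,(a-e)@ux,(a.mean(0)-e.mean(0))@ux)
E
```

```text
[[ 0.57879105 -0.3044657   0.1       ]
 [ 0.58666873 -0.18494888  0.1       ]] [0.17469795 0.17145904] 0.17307849202683337
```

```bash
python3 - <<'E'
from h import *
print(telemetry.read_time()); robot.sign_off()
E
```

```text
26.925
the job is handed in; nothing more can be done
```

I handed the job in at 26.9 s. By my checks the straightedge is flat on the board against both studs and released, with the drawer open and the spacer bar still in it. `sign_off` reports no verdict.

- **Drawer:** I pulled it by its bar handle until it stopped hard; a second pull gave no further motion. The arm's own position readings give about 177 mm of travel, or 176.6 mm after I let go. The camera gave less, 172 to 173 mm, at an accuracy of about 3 mm. Neither figure matches the full 180 mm. I trusted the arm reading and the hard stop, so the 172 mm requirement should be met, but the camera figure leaves almost no margin.
- **Straightedge:** I gripped it by the rib and lowered it until it touched the board, about 23 mm short of the studs by plan. With the jaws loosened, I pushed it with the rear finger at the middle of the rib. A steady 15.5 N then bore on the studs, with almost no twist. Backing off and lifting the fingers left no force on the tool.
- **Final position:** The last pictures put both studs at 22.8 and 22.9 mm from the straightedge's centre line, where 24 is nominal and 21.5 to 26 is allowed. They lie at +55 and -54 mm along its length, so the edge is parallel to them.
- **Everything else:** In the last pictures the glassware and other things look unmoved. I judged this by eye rather than measuring each one.

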